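# Blank off the tester's cell: seat the hexagonal insert and close the clamp

### The arm

A 6-joint arm with a two-finger parallel gripper is mounted at the origin on the work surface. World frame = base frame: x ahead of the robot, y to its left, z up, the work surface at z = 0. Lengths are in m, angles in rad, forces in N, time in s.
With the tool pointing down it reaches from about 0.375 to 0.925 m from the base axis. Payload 5.7 kg.
Tool frame: the origin (TCP) lies midway between the tips of the shut fingers; the grasp point (between the pads) lies 19 mm behind it; z points along the fingers, y is the line along which they close (so a half turn about z gives the same grasp; the last joint's range is limited). The gripper opens to 88 mm and grips with 3 to 60 N. Pads are 20 mm wide; open, the fingers measure 115 mm over their backs; the gripper's body (75 mm by 178 mm) begins 61 mm behind the grasp point.
Start: joints at [1.006, 0.359, 1.51, -0, 1.272, -0.115], TCP at [0.261, 0.54, 0.223] pointing down, gripper open.
Joint ranges: [-2.97, 2.97], [-1.01, 2.36], [0.21, 2.38], [-0.96, 4.11], [0.2, 2.71], [-2.98, 2.98]. Speed limits (rad/s): [2.39, 2.39, 3.14, 3.14, 3.14, 3.14].

### API

Orientations are given as [roll, pitch, yaw] about the fixed x, y, z axes, in that order (R = Rz(yaw) Ry(pitch) Rx(roll)).
In Python, from station import * gives the robot as it stands. The module is installed in compiled form; this text tells all that it offers.
- The arm moves only by the tool play_rows, never from a script. Its argument "motion" is a list of rows, each a list of 7 numbers: the shift along the tool's x, y, z as a fraction of full scale, then the turn, a rotation vector about the tool's x, y, z as a fraction of full scale, then the gripper's target within -1 to 1 (shut at 1, half-way at 0, fully open at -1). A call has 1 to 20 rows; each row shifts and turns the commanded pose from where the row before left it, along the tool's axes as they then stand; what a row does not reach is not made up. Full scale, the value 1, is 0.4 m for a shift and 360 degrees for a turn. A row lasts 1/12 s, in which the tool goes at most 41.7 mm and 7.16 degrees, less where a joint would pass 70% of its speed; a pose out of reach is approached as far as the arm can. A call with a number of a shift or a turn outside -1 to 1 is refused whole. A call with a gripper value outside its range is refused whole. The fingers move at their own pace and stop on an object; the grip force is fixed at half the most. Time passes only in rows, so rows that do not move let the fingers close. It gives the time, the measured TCP pose, the force, the opening and the grip force at its end, in the units of the state.
- observe(): the state, without advancing time (a new reading comes with each control period).
- capture(name): name is "side" or "top"; returns the picture (420x560x3 uint8, blue, green, red); there is no depth.
- get_calibration(name): a dict with "camera_matrix" (3x3 intrinsics, pixels), "distortion" ([k1, k2, p1, p2, k3] as OpenCV has them; the pictures are not rectified), "R" (3x3) and "t" (3): a world point X has camera coordinates R X + t. Camera axes: x right, y down, z forward; pixel columns grow to the right and rows downward; lengths in m; the calibration is good to about 2 mm. A picture is of the moment at which its call begins. get_calibration takes no time and is no camera call.
- hand_in(): hands the job in; it is judged then, once.
The state is a dict: "t": time; "joint_pos": joint angles; "dq": joint speeds; "effort": joint torques, N m; "position": TCP position; "ee_rot": TCP orientation; "wrist_force": force on the tool from outside, world axes, zero at the start; "torque": the same for the moment, N m; "width": opening from 0.0 (shut) to 1.0 (fully open); "finger_force": force on a finger pad.
Only numpy, scipy, OpenCV 4.12 (cv2) and the standard library are available. Lean on these libraries where they do the work, as an engineer would, in place of code of your own. Each camera call takes 0.05 s, during which the arm holds its last target. There are 200 camera calls.

### The job

Pick the six-sided blanking insert from the rubber mat by its upright tab and, pressing only gently and never jamming it (its contact forces on the tester, added up, must stay under 60 N), shuffle it about in the loose six-sided nest on the tester's drum until it drops flat and fully home, flush with the nest. Then let go and swing the small steel clamp by its knob until it stops, its nose over the edge of the seated insert. Leave the other two inserts and everything else on the bench where they are.

Things in the scene. Friction and masses are not known exactly. Their poses are not given: they have to be found in the camera images.
- head: Tester head fixed to the bench. Grey base plate 200 mm (x) by 270 mm (y, from -165 to +105), 16 mm thick; on it a dark steel drum of 136 mm diameter with its flat top 44 mm above the bench. Origin: on the bench under the drum's axis; z up; its yaw in the world varies. The nest lies on the drum, the clamp's pivot stands at x 0, y -80 mm.
- nest_nominal (a point): Nominal centre of the nest's rim, 58 mm above the bench, axes as the head. Nest: aluminium six-sided frame, 14 mm high, 14 mm walls, pocket 66.5 mm across flats, 14 mm deep, no lead-in, floor = drum top, two flats facing the head's y and -y. Bolted through slots, it does not yield, but truly lies up to 7.5 mm off this point along the head's x and 5.5 mm along its y, turned up to 0.07 rad.
- hex_insert: Insert to use: six-sided aluminium plate, 64 mm across flats (1.25 mm play each side in the nest), 14 mm thick, about 170 g, flat on a 3 mm mat. Central tab to grip: 12 mm thick (insert's x), 24 mm wide (its y), top 54 mm above the underside. Origin: centre of the underside; z up; two flats face y and -y; fits at the nest's yaw or any 60 degree step from it. Home: origin 44 mm above the bench.
- round_insert: Same material, thickness and tab, but a round plate of 70 mm diameter; does not belong here. Origin: centre of the underside. Leave it.
- square_insert: Same material, thickness and tab, but a square plate of 62 mm; does not belong here. Origin: centre of the underside. Leave it.
- clamp (a joint): Swing clamp's angle, rad, anticlockwise from above: 0 clear (nose along the head's +x), 1.571 at its stop (nose along the head's +y, over the nest). Starts at 0 to 0.3, stays where left, about 3 N at the knob. Steel bar 16 mm wide, 6 mm thick, nose 58 mm from the pivot; underside 60.5 mm above the bench: passes 2.5 mm over a seated insert, strikes one not home.
- clamp_knob (a point): Top centre of the clamp's knob, an upright black cylinder 12 mm in diameter and 36 mm tall (top 102.5 mm above the bench) on the clamp's tail, 45 mm from the pivot on the side opposite to the nose. At angle q it stands, in the head's frame, at x = -45 cos q, y = -80 - 45 sin q (mm).
- weight: Small steel weight, 44 mm diameter, 47 mm high, standing. Origin: centre of its underside. Leave it.
- wrench: Steel wrench, 150 mm, lying. Leave it.
- brush: Cleaning brush, 160 mm, lying. Leave it.
- beaker: Clear plastic beaker, 70 mm diameter, 85 mm high, standing. Leave it.
- bottle: White bottle, 60 mm diameter, 160 mm high, standing. Leave it.
There are look-alikes about, which are no part of the job. Leave any green look-alike of the hex_insert alone.

How it is judged:
By the outcome, as a careful person would: the job done as asked, in the order asked, and still so for the second after the job is handed in, with the robot touching nothing.
It also fails if it takes over 72 s, if anything falls off the work surface, if the arm or the gripper's body presses on something with over 40 N, if the wrist force passes 120 N, or if a joint passes its speed limit or range.

## Working session

There is one attempt and no reset: what is moved stays moved. The work goes in short steps, Python scripts to look and compute and a tool call to move; the robot and the scene stay as the last step left them, time stands still between calls to the robot, and variables do not carry over. Pictures are saved under pics/ and viewed, at most 10 in all, crops included, and the job is handed in when it is done.

Besides the shell and the picture viewer there is one more tool, called after "Emit:" in YAML: its name, and indented under it one key for each argument. play_rows: Moves the arm, as the interface text tells. Its arguments: {"type":"object","properties":{"motion":{"type":"array"}},"required":["motion"]}

```bash
mkdir -p pics; python3 - <<'E'
from station import *
import cv2
for n in("top","side"):
    cv2.imwrite(f"pics/{n}0.png",capture(n))
    c=get_calibration(n); print(n,c)
print(observe())
E
```

```text
top {'camera_matrix': array([[516.18534751,   0.        , 281.17496913],
       [  0.        , 516.18534751, 209.72078544],
       [  0.        ,   0.        ,   1.        ]]), 'distortion': array([-0.05900777,  0.        ,  0.        ,  0.        ,  0.        ]), 'R': array([[ 0.00693144, -0.99991926,  0.01065018],
       [-0.98484532, -0.0086719 , -0.17321803],
       [ 0.1732964 , -0.00928813, -0.98482592]]), 't': array([-0.04059572,  0.52454345,  1.3042357 ])}
side {'camera_matrix': array([[520.01973626,   0.        , 281.8326233 ],
       [  0.        , 520.01973626, 210.3605273 ],
       [  0.        ,   0.        ,   1.        ]]), 'distortion': array([0.0125143, 0.       , 0.       , 0.       , 0.       ]), 'R': array([[ 0.97376477, -0.22751315,  0.00446637],
       [-0.1136531 , -0.50325624, -0.85663068],
       [ 0.19714247,  0.83364916, -0.51591077]]), 't': array([-0.52773097,  0.12224985,  1.09453917])}
{'t': 0.1, 'joint_pos': array([ 1.00585584e+00,  3.59417747e-01,  1.51133066e+00, -3.18819210e-05,
        1.27251696e+00, -1.15087536e-01]), 'dq': array([ 2.52334653e-03,  3.46327724e-05, -3.37178764e-03,  1.44614094e-03,
       -4.20849289e-05,  8.34043550e-05]), 'effort': array([-2.06077220e-04, -5.16358960e+01, -2.71406758e+01,  6.75492687e-02,
        2.76147370e-02, -2.16764283e-05]), 'position': array([0.26056766, 0.53976046, 0.22190027]), 'ee_rot': array([-3.13992751e+00, -1.61826630e-04,  2.69174897e+00]), 'wrist_force': array([-0.04116987,  0.46240138, -0.15700335]), 'torque': array([0.06563752, 0.00228103, 0.01202001]), 'finger_force': 0.0, 'width': 0.9958912864551406}
```

View pics/top0.png

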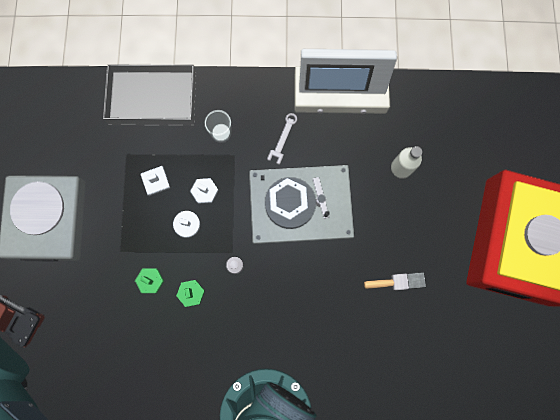

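View pics/side0.png

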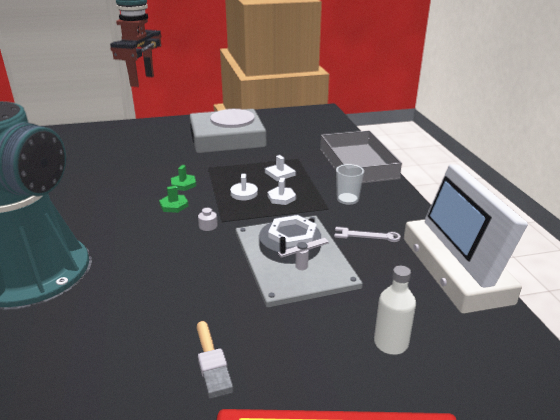

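Top view: the white hex is at (204,190), with the square at (155,180), the round at (186,224) and green look-alikes at (148,280) and (190,293). The nest is at (289,200) and the clamp near (320,197). I choose the white hex at (204,190) and check it in a close crop.

```bash
cat > h.py <<'E'
from station import *
import cv2, numpy as np
def px2w(n,uv,z):
    c=get_calibration(n); uv=np.array(uv,float).reshape(-1,1,2)
    r=cv2.undistortPoints(uv,c["camera_matrix"],c["distortion"]).reshape(-1,2)
    d=np.c_[r,np.ones(len(r))]@c["R"]; o=-c["R"].T@c["t"]
    return o+d*((z-o[2])/d[:,2])[:,None]
def w2px(n,X):
    c=get_calibration(n)
    return cv2.projectPoints(np.array(X,float).reshape(-1,1,3),cv2.Rodrigues(c["R"])[0],c["t"],c["camera_matrix"],c["distortion"])[0].reshape(-1,2)
def avg(n,k=4): return np.mean([capture(n).astype(float) for _ in range(k)],0).astype(np.uint8)
E
python3 - <<'E'
from h import *
t=cv2.imread("pics/top0.png")
c=t[155:250,120:365]; cv2.imwrite("pics/c1.png",cv2.resize(c,(784,304),interpolation=cv2.INTER_CUBIC))
s=cv2.imread("pics/side0.png"); c2=s[150:305,210:365]
cv2.imwrite("pics/c2.png",cv2.resize(c2,(600,600),interpolation=cv2.INTER_CUBIC))
# hex insert
g=t.min(axis=2); m=((g>150)*255).astype(np.uint8)
for cn in cv2.findContours(m[140:260,120:365],0,2)[0]:
    if cv2.contourArea(cn)<40: continue
    cn=cn+[120,140]; M=cv2.moments(cn); u=[M["m10"]/M["m00"],M["m01"]/M["m00"]]
    ap=cv2.approxPolyDP(cn,3,True).reshape(-1,2)
    w=px2w("top",u,.017); print(np.round(u,1),cv2.contourArea(cn),w.round(4),ap.tolist())
# base plate
hsv=t.astype(int); m2=(((g>60)&(g<200))*255).astype(np.uint8)[155:255,240:365]
cs=max(cv2.findContours(cv2.morphologyEx(m2,cv2.MORPH_CLOSE,np.ones((5,5))),0,2)[0],key=cv2.contourArea)+[240,155]
P=px2w("top",cs.reshape(-1,2),.016)[:,:2]
r=cv2.minAreaRect(P.astype(np.float32)); print(r); print(cv2.boxPoints(r))
E
```

```text
[185.8 223.4] 514.5 [[0.4907 0.2167 0.017 ]] [[182, 211], [174, 218], [173, 227], [178, 234], [189, 236], [197, 230], [199, 221], [194, 213]]
[203.8 190.1] 460.0 [[0.5816 0.1719 0.017 ]] [[210, 178], [194, 183], [191, 192], [198, 202], [212, 200], [217, 189]]
[154.6 179.9] 490.5 [[0.6088 0.306  0.017 ]] [[162, 166], [141, 173], [148, 194], [168, 187]]
[300.6 203.6] 6985.5 [[ 0.5472 -0.0887  0.017 ]] [[347, 166], [251, 170], [253, 241], [353, 236]]
[277.3 150.8] 134.0 [[ 0.6931 -0.025   0.017 ]] [[285, 140], [279, 140], [268, 159], [276, 155], [279, 163]]
((0.5469980835914612, -0.09433142840862274), (0.2707782983779907, 0.3389248549938202), 0.6027024388313293)
[[ 0.40983385  0.07369748]
 [ 0.41339904 -0.26520863]
 [ 0.6841623  -0.26236033]
 [ 0.6805971   0.07654577]]
```

View pics/c1.png

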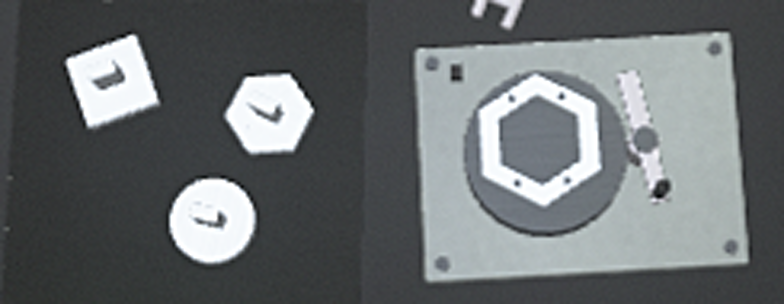

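View pics/c2.png

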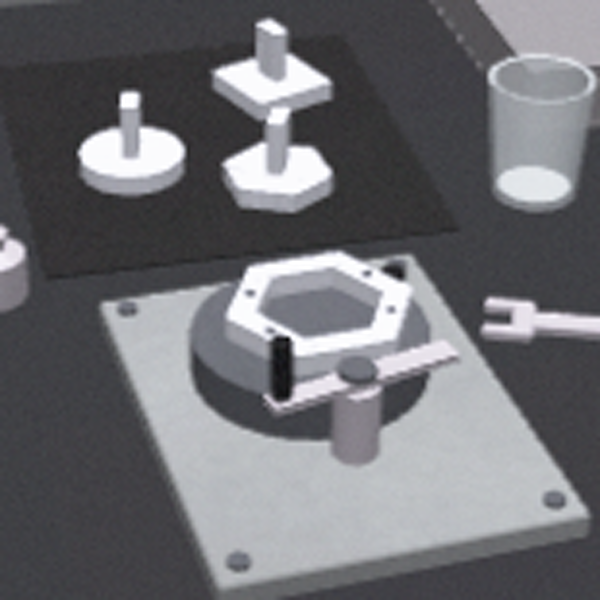

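The close crops confirm the choice: a six-sided white plate with a tab at c1 (268,113), which is top (204,190). The nest is at c1 (540,138), the clamp pivot at (645,140) and the black knob at (660,187). Next I measure precisely.

```bash
python3 - <<'E'
from h import *
t=avg("top",6); cv2.imwrite("pics/tavg.png",t); g=t.min(axis=2)
print("nest col 289",g[175:228,289]); print("insert col 199",g[174:208,199])
ys=lambda P:(np.angle((np.hypot(*(P-P.mean(0)).T)**6*np.exp(6j*np.arctan2(*(P-P.mean(0)).T[::-1]))).sum())/6)
def dens(c):  # dense contour
    c=c.reshape(-1,2).astype(float); d=np.roll(c,-1,0); return np.concatenate([c+(d-c)*f for f in np.linspace(0,1,20,False)])
S=8
def study(roi,z,th,inv=False):
    x0,x1,y0,y1=roi; G=cv2.resize(g[y0:y1,x0:x1],None,fx=S,fy=S,interpolation=cv2.INTER_CUBIC)
    m=((G>th)*255).astype(np.uint8)
    cs,h=cv2.findContours(m,cv2.RETR_CCOMP,cv2.CHAIN_APPROX_NONE)
    for c in cs:
        if cv2.contourArea(c)<3000: continue
        p=(c.reshape(-1,2)+.5)/S-.5+[x0,y0]; P=px2w("top",p,z)[:,:2].astype(np.float32)
        M=cv2.moments((P*1e5).astype(np.int32)); C=np.array([M["m10"],M["m01"]])/M["m00"]/1e5
        y=ys(P); 
        ext=[np.round([ (P-C)@[np.cos(y+np.pi/6+k*np.pi/3),np.sin(y+np.pi/6+k*np.pi/3)]],4).max() for k in range(6)]
        print(th,C.round(4),"A mm2",round(cv2.contourArea(P)*1e6),"vertex yaw deg",round(np.degrees(y),2),"flat ext",np.round(ext,4),"dir",np.round(np.degrees(y)+30+60*np.arange(6)))
for th in(150,190,225): print("insert");study((185,225,172,210),.017,th)
for th in(150,190,225): print("nest");study((262,316,172,230),.058,th)
# plate
m=((g[155:255,240:365]>75)*255).astype(np.uint8)
m=cv2.morphologyEx(m,cv2.MORPH_OPEN,np.ones((3,3)))
c=max(cv2.findContours(m,0,1)[0],key=cv2.contourArea).reshape(-1,2)+[240,155]
P=px2w("top",c,.016)[:,:2].astype(np.float32); r=cv2.minAreaRect(P); print("plate",r,cv2.boxPoints(r).round(4).tolist(), cv2.approxPolyDP(c,4,True).tolist())
E
```

```text
nest col 289 [172 177 122  87 239 253 248 247 250 251 160 104 107 112 113 113 113 113
 112 113 114 114 109 111 113 112 112 111 112 114 114 112 112 113 113 107
  95 140 249 249 246 247 253 255 153 102 108 111 110 112 112 119  73]
insert col 199 [ 58  58  57  49  36 254 253 245 246 238 246 244 246 255 157 147 242 252
 248 245 245 245 245 245 245 245 248 255 198  87  54  56  60  60]
insert
150 [0.5819 0.172 ] A mm2 3671 vertex yaw deg -25.64 flat ext [0.0332 0.0333 0.0331 0.0332 0.0328 0.0332] dir [  4.  64. 124. 184. 244. 304.]
insert
190 [0.582 0.172] A mm2 3518 vertex yaw deg -25.67 flat ext [0.0325 0.0326 0.0325 0.0324 0.0321 0.0326] dir [  4.  64. 124. 184. 244. 304.]
insert
225 [0.5821 0.172 ] A mm2 3362 vertex yaw deg -25.7 flat ext [0.0319 0.0319 0.032  0.0316 0.0316 0.0322] dir [  4.  64. 124. 184. 244. 304.]
nest
150 [ 0.5534 -0.0542] A mm2 8053 vertex yaw deg 3.99 flat ext [0.0487 0.0488 0.0485 0.0488 0.0488 0.0489] dir [ 34.  94. 154. 214. 274. 334.]
150 [ 0.5533 -0.0541] A mm2 3580 vertex yaw deg 3.91 flat ext [0.0328 0.0328 0.0324 0.0331 0.0324 0.0327] dir [ 34.  94. 154. 
[... 383 characters left out ...]
.0332 0.0338 0.0333 0.0334] dir [ 34.  94. 154. 214. 274. 334.]
nest
225 [ 0.5533 -0.0544] A mm2 7434 vertex yaw deg 4.02 flat ext [0.0475 0.0472 0.0468 0.0469 0.0471 0.0475] dir [ 34.  94. 154. 214. 274. 334.]
225 [ 0.5535 -0.0542] A mm2 3965 vertex yaw deg 3.53 flat ext [0.0345 0.0346 0.0341 0.0347 0.0342 0.0342] dir [ 34.  94. 154. 214. 274. 334.]
plate ((0.5480481386184692, -0.08879169821739197), (0.20132824778556824, 0.27129310369491577), 3.7443370819091797) [[0.43869999051094055, 0.03999999910593033], [0.45649999380111694, -0.23070000112056732], [0.6574000120162964, -0.2176000028848648], [0.6395999789237976, 0.05310000106692314]] [[[348, 166]], [[250, 170]], [[252, 242]], [[353, 237]]]
```

The sizes check out: insert 64–65 mm across flats, nest pocket about 66.5 mm, plate 201 × 271 mm. Next I find the tab direction and the clamp angle.

```bash
python3 - <<'E'
from h import *
t=cv2.imread("pics/tavg.png"); s=cv2.imread("pics/side0.png")
S=16
def crop(im,u0,v0,w): 
    return cv2.resize(im[v0:v0+w,u0:u0+w],(560,560),interpolation=cv2.INTER_CUBIC)[:, :392] if 0 else cv2.resize(im[v0:v0+w,u0:u0+w],(390,390),interpolation=cv2.INTER_CUBIC)
a=crop(t,186,172,38)
C=np.array([.582,.172]); outs=[]
w=w2px("side",[[.582,.172,.03]])[0].astype(int); b=crop(s,w[0]-20,w[1]-24,40)
for k,col in((0,(0,0,255)),(1,(0,200,0)),(2,(255,0,0))):
    th=np.radians(4.35+60*k); ey=np.array([np.cos(th),np.sin(th)]); ex=np.array([ey[1],-ey[0]])
    r=[np.r_[C+sx*.006*ex+sy*.012*ey,.057] for sx,sy in((1,1),(1,-1),(-1,-1),(-1,1))]
    for n,im,o,w_ in(("top",a,(186,172),38),("side",b,(w[0]-20,w[1]-24),40)):
        p=((w2px(n,r)-o+.5)*390/w_).astype(np.int32); cv2.polylines(im,[p],True,col,1)
cv2.imwrite("pics/tab.png",np.hstack([a,b]))
# knob: black pixels near clamp ; pivot etc
g=t.max(axis=2); m=((g<60)*255).astype(np.uint8)[195:222,308:340]
for c in cv2.findContours(m,0,1)[0]:
    if cv2.contourArea(c)>4:
        M=cv2.moments(c);u=np.array([M["m10"],M["m01"]])/M["m00"]+[308,195]; print("dark",u,cv2.contourArea(c),px2w("top",u,.085))
R=np.array([[np.cos(.0653),-np.sin(.0653)],[np.sin(.0653),np.cos(.0653)]]);O=np.array([.546,-.0589])
for q in np.arange(0,.36,.05): print(q,(O+R@[-.045*np.cos(q),-.08-.045*np.sin(q)]).round(4), w2px("top",[[*(O+R@[-.045*np.cos(q),-.08-.045*np.sin(q)]),.085]]).round(1), w2px("side",[[*(O+R@[-.045*np.cos(q),-.08-.045*np.sin(q)]),.085]]).round(1))
sm=((s.max(axis=2)<45)*255).astype(np.uint8)[225:262,272:294]
for c in cv2.findContours(sm,0,1)[0]:
    if cv2.contourArea(c)>15: print("side dark",np.array(cv2.boundingRect(c))+[272,225,0,0])
E
```

```text
dark [326.0877193 213.9122807] 9.5 [[ 0.5081818  -0.15021217  0.085     ]]
0.0 [ 0.5063 -0.1417] [[322.7 214.6]] [[280.8 242.2]]
0.05 [ 0.5065 -0.1439] [[323.6 214.5]] [[281.1 242.8]]
0.1 [ 0.5068 -0.1461] [[324.5 214.4]] [[281.5 243.4]]
0.15000000000000002 [ 0.5073 -0.1483] [[325.4 214.3]] [[282. 244.]]
0.2 [ 0.5078 -0.1505] [[326.2 214.1]] [[282.5 244.6]]
0.25 [ 0.5084 -0.1527] [[327.1 213.8]] [[283.1 245.2]]
0.30000000000000004 [ 0.5092 -0.1548] [[327.9 213.5]] [[283.7 245.7]]
0.35000000000000003 [ 0.51   -0.1569] [[328.7 213.2]] [[284.4 246.2]]
side dark [281 237   4  16]
```

View pics/tab.png

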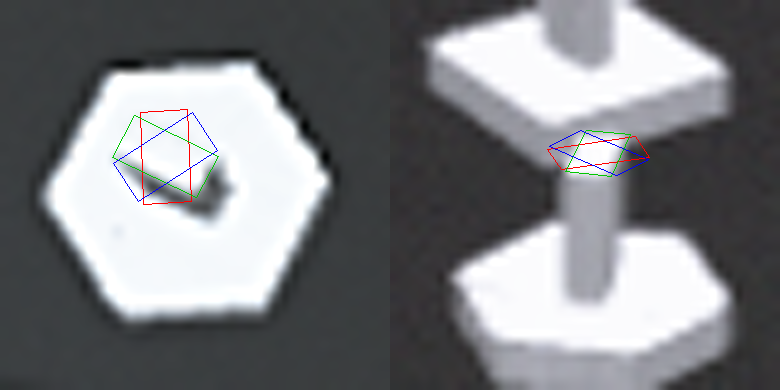

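The dark tab face runs (118,165)–(200,200) in the left panel and fits the green outline. So the insert's y lies at 64.35°, the grip yaw is 64.35°, and the clamp angle is about 0.2 rad. The tool turns first, then travels.

Emit:
play_rows:
  motion:
    - [0, 0, 0, 0, 0, 0.0192, 0]
    - [0, 0, 0, 0, 0, 0.0192, 0]
    - [0, 0, 0, 0, 0, 0.0192, 0]
    - [0, 0, 0, 0, 0, 0.0192, 0]
    - [0, 0, 0, 0, 0, 0.0192, 0]
    - [0, 0, 0, 0, 0, 0.0192, 0]
    - [0, 0, 0, 0, 0, 0.0192, 0]
    - [0, 0, 0, 0, 0, 0.0192, 0]
    - [0, 0, 0, 0, 0, 0.0192, 0]
    - [0, 0, 0, 0, 0, 0.0192, 0]
    - [0, 0, 0, 0, 0, 0.0192, 0]
    - [0, 0, 0, 0, 0, 0.0192, 0]
    - [0, 0, 0, 0, 0, 0.0192, 0]
    - [-0.0344, 0.0802, 0, 0, 0, 0, 0]
    - [-0.0344, 0.0802, 0, 0, 0, 0, 0]
    - [-0.0344, 0.0802, 0, 0, 0, 0, 0]
    - [-0.0344, 0.0802, 0, 0, 0, 0, 0]
    - [-0.0344, 0.0802, 0, 0, 0, 0, 0]
    - [-0.0344, 0.0802, 0, 0, 0, 0, 0]
    - [-0.0344, 0.0802, 0, 0, 0, 0, 0]

```text
t: 2.07
position: [0.4226, 0.355, 0.2228]
ee_rot: [3.141, -0.0, 1.124]
wrist_force: [0.2, 0.3, 0.2]
width: 0.502
finger_force: 0.0
```

Emit:
play_rows:
  motion:
    - [-0.0344, 0.0802, 0, 0, 0, 0, 0]
    - [-0.0344, 0.0802, 0, 0, 0, 0, 0]
    - [-0.0344, 0.0802, 0, 0, 0, 0, 0]
    - [-0.0344, 0.0802, 0, 0, 0, 0, 0]
    - [-0.0344, 0.0802, 0, 0, 0, 0, 0]
    - [-0.0344, 0.0802, 0, 0, 0, 0, 0]
    - [-0.0344, 0.0802, 0, 0, 0, 0, 0]
    - [0, 0, 0.08, 0, 0, 0, 0]
    - [0, 0, 0.08, 0, 0, 0, 0]
    - [0, 0, 0.08, 0, 0, 0, 0]
    - [0, 0, 0, 0, 0, 0, 0]
    - [0, 0, 0, 0, 0, 0, 0]
    - [0, 0, 0, 0, 0, 0, 0]

```text
t: 3.15
position: [0.5834, 0.1727, 0.1281]
ee_rot: [3.14, -0.001, 1.124]
wrist_force: [0.2, 0.3, -0.2]
width: 0.501
finger_force: 0.0
```

Emit:
play_rows:
  motion:
    - [-0.0031, -0.0024, 0.05, 0, 0, 0, 0]
    - [0, 0, 0.05, 0, 0, 0, 0]
    - [0, 0, 0.05, 0, 0, 0, 0]
    - [0, 0, 0.05, 0, 0, 0, 0]
    - [0, 0, 0.04, 0, 0, 0, 0]
    - [0, 0, 0.0228, 0, 0, 0, 0]
    - [0, 0, 0, 0, 0, 0, 0]
    - [0, 0, 0, 0, 0, 0, 0]
    - [0, 0, 0, 0, 0, 0, 1]
    - [0, 0, 0, 0, 0, 0, 1]
    - [0, 0, 0, 0, 0, 0, 1]
    - [0, 0, 0, 0, 0, 0, 1]
    - [0, 0, 0, 0, 0, 0, 1]
    - [0, 0, 0, 0, 0, 0, 1]

```text
t: 4.32
position: [0.5813, 0.1717, 0.0219]
ee_rot: [3.141, -0.0, 1.124]
wrist_force: [-0.3, 0.3, 4.0]
width: 0.135
finger_force: 30.0
```

Gripped: width 11.9 mm, force 30 N. Next: lift, turn by +29.55° and travel to above the nest.

Emit:
play_rows:
  motion:
    - [0, 0, -0.05, 0, 0, 0, 1]
    - [0, 0, -0.09, 0, 0, 0, 1]
    - [0, 0, -0.09, 0, 0, -0.0164, 1]
    - [0, 0, 0, 0, 0, -0.0164, 1]
    - [0, 0, 0, 0, 0, -0.0164, 1]
    - [0, 0, 0, 0, 0, -0.0164, 1]
    - [0, 0, 0, 0, 0, -0.0164, 1]
    - [-0.07, -0.0136, 0, 0, 0, 0, 1]
    - [-0.07, -0.0136, 0, 0, 0, 0, 1]
    - [-0.07, -0.0136, 0, 0, 0, 0, 1]
    - [-0.07, -0.0136, 0, 0, 0, 0, 1]
    - [-0.07, -0.0136, 0, 0, 0, 0, 1]
    - [-0.07, -0.0136, 0, 0, 0, 0, 1]
    - [-0.07, -0.0136, 0, 0, 0, 0, 1]
    - [-0.07, -0.0136, 0, 0, 0, 0, 1]
    - [0, 0, 0, 0, 0, 0, 1]
    - [0, 0, 0, 0, 0, 0, 1]
    - [0, 0, 0, 0, 0, 0, 1]

```text
t: 5.82
position: [0.5525, -0.0545, 0.1133]
ee_rot: [-3.141, -0.001, 1.638]
wrist_force: [-0.2, 0.2, -2.3]
width: 0.14
finger_force: 30.0
```

Emit:
play_rows:
  motion:
    - [0, 0.0022, 0.03, 0, 0, 0, 1]
    - [0, 0, 0.03, 0, 0, 0, 1]
    - [0, 0, 0.02, 0, 0, 0, 1]
    - [0, 0, 0.005, 0, 0, 0, 1]
    - [0, 0, 0, 0, 0, 0, 1]
    - [0, 0, 0, 0, 0, 0, 1]
    - [0, 0, 0.0025, 0, 0, 0, 1]
    - [0, 0, 0.0025, 0, 0, 0, 1]
    - [0, 0, 0.0012, 0, 0, 0, 1]
    - [0, 0, 0, 0, 0, 0, 1]

```text
t: 6.65
position: [0.5538, -0.0548, 0.0772]
ee_rot: [3.141, 0.0, 1.639]
wrist_force: [0.1, -0.2, -1.8]
width: 0.133
finger_force: 30.0
```

Emit:
play_rows:
  motion:
    - [0, 0, 0.0025, 0, 0, 0, 1]
    - [0, 0, 0, 0, 0, 0, 1]
    - [0, 0, 0.0025, 0, 0, 0, 1]
    - [0, 0, 0, 0, 0, 0, 1]

```text
t: 6.98
position: [0.5537, -0.0548, 0.0749]
ee_rot: [-3.141, 0.0, 1.639]
wrist_force: [0.2, 0.1, -2.0]
width: 0.136
finger_force: 30.0
```

Emit:
play_rows:
  motion:
    - [0, 0, 0.0025, 0, 0, 0, 1]
    - [0, 0, 0, 0, 0, 0, 1]
    - [0, 0, 0.0025, 0, 0, 0, 1]
    - [0, 0, 0, 0, 0, 0, 1]
    - [0, 0, 0.0025, 0, 0, 0, 1]
    - [0, 0, 0, 0, 0, 0, 1]

```text
t: 7.48
position: [0.5536, -0.0547, 0.0719]
ee_rot: [-3.141, 0.0, 1.639]
wrist_force: [0.2, 0.4, -1.8]
width: 0.131
finger_force: 30.0
```

Emit:
play_rows:
  motion:
    - [0, 0, 0.0025, 0, 0, 0, 1]
    - [0, 0, 0.0025, 0, 0, 0, 1]
    - [0, 0, 0, 0, 0, 0, 1]
    - [0, 0, 0.0025, 0, 0, 0, 1]
    - [0, 0, 0.0025, 0, 0, 0, 1]
    - [0, 0, 0, 0, 0, 0, 1]
    - [0, 0, 0.0025, 0, 0, 0, 1]
    - [0, 0, 0.0025, 0, 0, 0, 1]
    - [0, 0, 0, 0, 0, 0, 1]

```text
t: 8.23
position: [0.5536, -0.0547, 0.0659]
ee_rot: [-3.141, 0.0, 1.639]
wrist_force: [0.2, -0.2, -1.4]
width: 0.135
finger_force: 30.0
```

Emit:
play_rows:
  motion:
    - [0, 0, 0.0025, 0, 0, 0, 1]
    - [0, 0, 0, 0, 0, 0, 1]
    - [0, 0, 0.0025, 0, 0, 0, 1]
    - [0, 0, 0, 0, 0, 0, 1]
    - [0, 0, 0.0015, 0, 0, 0, 1]
    - [0, 0, 0, 0, 0, 0, 1]
    - [0, 0, 0, 0, 0, 0, 1]

```text
t: 8.82
position: [0.5537, -0.0547, 0.0634]
ee_rot: [-3.141, 0.0, 1.639]
wrist_force: [0.3, 0.1, -1.3]
width: 0.135
finger_force: 30.0
```

Emit:
play_rows:
  motion:
    - [0, 0, 0.0012, 0, 0, 0, 1]
    - [0, 0, 0, 0, 0, 0, 1]
    - [0, 0, 0.0012, 0, 0, 0, 1]
    - [0, 0, 0, 0, 0, 0, 1]
    - [0, 0, 0, 0, 0, 0, 1]

```text
t: 9.23
position: [0.5537, -0.0548, 0.0629]
ee_rot: [3.142, 0.0, 1.639]
wrist_force: [-2.4, -1.1, 4.2]
width: 0.134
finger_force: 30.0
```

Contact came at TCP z 0.0629, the predicted home height, so I let go and rise.

Emit:
play_rows:
  motion:
    - [0, 0, 0, 0, 0, 0, 0.3]
    - [0, 0, 0, 0, 0, 0, 0.3]
    - [0, 0, 0, 0, 0, 0, 0.3]
    - [0, 0, 0, 0, 0, 0, 0.3]
    - [0, 0, -0.02, 0, 0, 0, 0.3]
    - [0, 0, -0.06, 0, 0, 0, 0.3]
    - [0, 0, -0.09, 0, 0, 0, 0.3]
    - [0, 0, -0.09, 0, 0, 0, 0.3]
    - [0, 0, -0.05, 0, 0, 0, 0.3]
    - [-0.06, -0.07, 0, 0, 0, 0, 0.3]
    - [-0.06, -0.07, 0, 0, 0, 0, 0.3]
    - [-0.06, -0.07, 0, 0, 0, 0, 0.3]
    - [-0.06, -0.07, 0, 0, 0, 0, 0.3]
    - [0, 0, 0, 0, 0, 0, 0.3]
    - [0, 0, 0, 0, 0, 0, 0.3]

```text
t: 10.48
position: [0.4476, -0.1591, 0.1871]
ee_rot: [3.141, 0.0, 1.635]
wrist_force: [0.4, -0.1, 0.9]
width: 0.348
finger_force: 0.0
```

```bash
python3 - <<'E'
from h import *
t=capture("top");s=capture("side")
a=cv2.resize(t[160:250,240:360],(400,300),interpolation=cv2.INTER_CUBIC)
b=cv2.resize(s[195:295,230:363],(399,300),interpolation=cv2.INTER_CUBIC)
cv2.imwrite("pics/seat.png",np.hstack([a,b])); print(observe()["position"],observe()["wrist_force"])
E
```

```text
[ 0.44926011 -0.15804078  0.18703753] [ 0.22110021  0.13407193 -0.00314017]
```

View pics/seat.png

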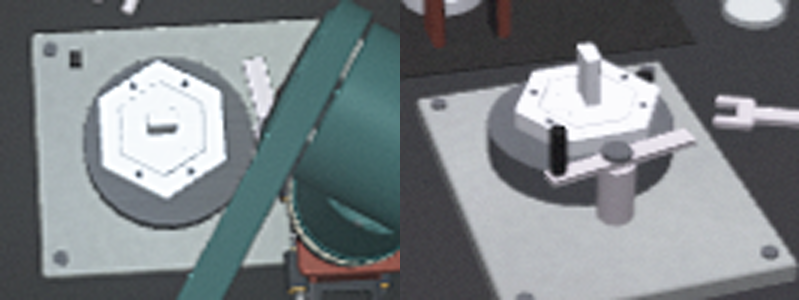

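Both views show the insert flush in the nest, with the rim and the insert top level: panel (158,128) from the top, (588,95) from the side. The knob is at side panel (558,150), so q is about 0.2. Next I move over the knob.

Emit:
play_rows:
  motion:
    - [0.0028, 0.0492, 0, 0, 0, 0, 0.3]
    - [0.0028, 0.0492, 0, 0, 0, 0, 0.3]
    - [0.0028, 0.0492, 0, 0, 0, 0, 0.3]
    - [0, 0, 0.06, 0, 0, 0, 0.3]
    - [0, 0, 0.06, 0, 0, 0, 0.3]
    - [0, 0, 0.03, 0, 0, 0, 0.3]
    - [0, 0, 0, 0, 0, 0, 0.3]
    - [0, 0, 0, 0, 0, 0, 0.3]
    - [0, 0, 0, 0, 0, 0, 0.3]

```text
t: 11.33
position: [0.5084, -0.1503, 0.1273]
ee_rot: [3.14, 0.001, 1.64]
wrist_force: [0.2, 0.0, -0.2]
width: 0.352
finger_force: 0.0
```

```bash
python3 - <<'E'
from h import *
s=capture("side"); cv2.imwrite("pics/kn.png",cv2.resize(s[195:275,230:337],(800,598),interpolation=cv2.INTER_CUBIC)); print(observe()["position"])
E
```

```text
[ 0.50848554 -0.15061916  0.1275452 ]
```

View pics/kn.png

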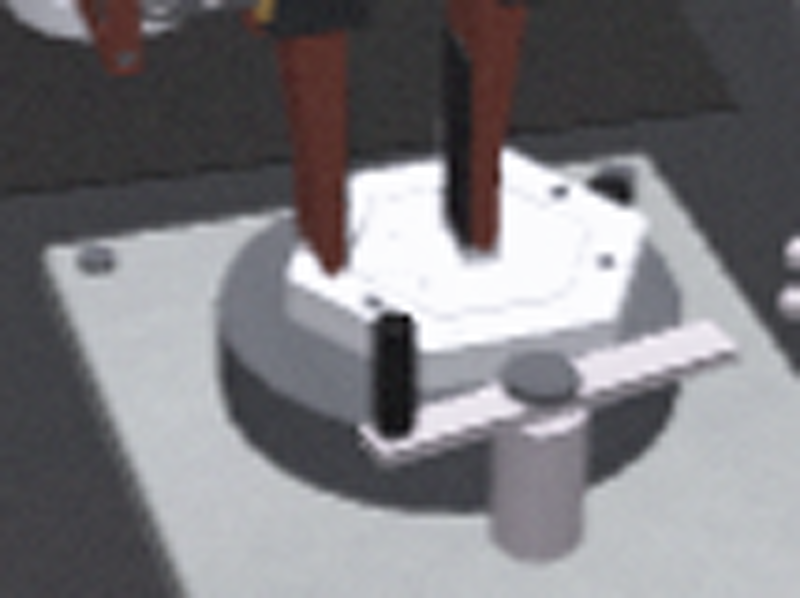

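The tips at (335,270) and (483,250) straddle the knob, whose top is at (395,318). I descend and grip.

Emit:
play_rows:
  motion:
    - [0, 0, 0.03, 0, 0, 0, 0.3]
    - [0, 0, 0.03, 0, 0, 0, 0.3]
    - [0, 0, 0.03, 0, 0, 0, 0.3]
    - [0, 0, 0.03, 0, 0, 0, 0.3]
    - [0, 0, 0.012, 0, 0, 0, 0.3]
    - [0, 0, 0, 0, 0, 0, 0.3]
    - [0, 0, 0, 0, 0, 0, 1]
    - [0, 0, 0, 0, 0, 0, 1]
    - [0, 0, 0, 0, 0, 0, 1]
    - [0, 0, 0, 0, 0, 0, 1]

```text
t: 12.22
position: [0.5082, -0.151, 0.0745]
ee_rot: [3.139, 0.001, 1.639]
wrist_force: [2.8, 0.6, 2.1]
width: 0.128
finger_force: 30.0
```

```bash
python3 - <<'E'
import numpy as np
# tool-frame shifts (fractions) for the knob's arc, head yaw .0653, tool yaw 1.639
a=.0653; psi=1.639
K=lambda q:np.array([[np.cos(a),-np.sin(a)],[np.sin(a),np.cos(a)]])@[-.045*np.cos(q),-.045*np.sin(q)]
qs=np.linspace(.2,1.571,17)
for q0,q1 in zip(qs,qs[1:]):
    d=K(q1)-K(q0); print(round(q1,2),np.round([d@[np.cos(psi),np.sin(psi)]/.4,d@[np.sin(psi),-np.cos(psi)]/.4],4),(np.array([.546,-.0589])+[.08*np.sin(a),-.08*np.cos(a)]+K(q1)).round(4))
E
```

```text
0.29 [-0.0094  0.0023] [ 0.509  -0.1542]
0.37 [-0.0091  0.0031] [ 0.5104 -0.1578]
0.46 [-0.0088  0.0039] [ 0.5122 -0.1612]
0.54 [-0.0085  0.0046] [ 0.5143 -0.1644]
0.63 [-0.008   0.0053] [ 0.5166 -0.1675]
0.71 [-0.0076  0.006 ] [ 0.5192 -0.1704]
0.8 [-0.007   0.0066] [ 0.522 -0.173]
0.89 [-0.0064  0.0072] [ 0.5251 -0.1754]
0.97 [-0.0058  0.0077] [ 0.5283 -0.1775]
1.06 [-0.0051  0.0082] [ 0.5317 -0.1793]
1.14 [-0.0044  0.0086] [ 0.5352 -0.1808]
1.23 [-0.0036  0.0089] [ 0.5389 -0.182 ]
1.31 [-0.0029  0.0092] [ 0.5427 -0.1829]
1.4 [-0.0021  0.0094] [ 0.5465 -0.1835]
1.49 [-0.0013  0.0096] [ 0.5503 -0.1837]
1.57 [-0.0004  0.0096] [ 0.5542 -0.1836]
```

Emit:
play_rows:
  motion:
    - [-0.0094, 0.0023, 0, 0, 0, 0, 1]
    - [-0.0091, 0.0031, 0, 0, 0, 0, 1]
    - [-0.0088, 0.0039, 0, 0, 0, 0, 1]
    - [-0.0085, 0.0046, 0, 0, 0, 0, 1]
    - [-0.008, 0.0053, 0, 0, 0, 0, 1]
    - [0, 0, 0, 0, 0, 0, 1]
    - [0, 0, 0, 0, 0, 0, 1]

```text
t: 12.8
position: [0.5148, -0.1669, 0.0744]
ee_rot: [-3.139, -0.001, 1.639]
wrist_force: [-3.6, 2.4, 9.6]
width: 0.131
finger_force: 30.0
```

Emit:
play_rows:
  motion:
    - [-0.0076, 0.006, 0, 0, 0, 0, 1]
    - [-0.007, 0.0066, 0, 0, 0, 0, 1]
    - [-0.0064, 0.0072, 0, 0, 0, 0, 1]
    - [-0.0058, 0.0077, 0, 0, 0, 0, 1]
    - [-0.0051, 0.0082, 0, 0, 0, 0, 1]
    - [-0.0044, 0.0086, 0, 0, 0, 0, 1]
    - [0, 0, 0, 0, 0, 0, 1]
    - [0, 0, 0, 0, 0, 0, 1]

```text
t: 13.47
position: [0.5307, -0.1836, 0.0744]
ee_rot: [-3.134, 0.003, 1.642]
wrist_force: [-13.8, -12.2, 11.4]
width: 0.13
finger_force: 30.0
```

The true arc runs a little further out in −y than I estimated: the apparent pivot is near (0.553, −0.144). I correct the path.

Emit:
play_rows:
  motion:
    - [-0.0085, 0.0042, 0, 0, 0, 0, 1]
    - [-0.0086, 0.0042, 0, 0, 0, 0, 1]
    - [0, 0, 0, 0, 0, 0, 1]
    - [-0.0025, 0.0081, 0, 0, 0, 0, 1]
    - [-0.0024, 0.0081, 0, 0, 0, 0, 1]
    - [0, 0, 0, 0, 0, 0, 1]
    - [0, 0, 0, 0, 0, 0, 1]

```text
t: 14.05
position: [0.5435, -0.1902, 0.0744]
ee_rot: [-3.139, 0.001, 1.64]
wrist_force: [-6.0, -2.6, 7.8]
width: 0.127
finger_force: 30.0
```

Emit:
play_rows:
  motion:
    - [-0.0011, 0.0085, 0, 0, 0, 0, 1]
    - [-0.0011, 0.0085, 0, 0, 0, 0, 1]
    - [0, 0, 0, 0, 0, 0, 1]
    - [0, 0.0067, 0, 0, 0, 0, 1]
    - [0, 0.0067, 0, 0, 0, 0, 1]
    - [0, 0, 0, 0, 0, 0, 1]
    - [0, 0, 0, 0, 0, 0, 1]

```text
t: 14.63
position: [0.5555, -0.1923, 0.0745]
ee_rot: [-3.138, 0.005, 1.641]
wrist_force: [-7.4, -10.8, 7.0]
width: 0.129
finger_force: 30.0
```

Emit:
play_rows:
  motion:
    - [-0.004, 0.005, 0, 0, 0, 0, 1]
    - [0, 0.005, 0, 0, 0, 0, 1]
    - [0, 0, 0, 0, 0, 0, 1]
    - [0, 0, 0, 0, 0, 0, 1]

```text
t: 14.97
position: [0.5556, -0.1925, 0.0742]
ee_rot: [-3.131, 0.002, 1.641]
wrist_force: [-17.6, -9.3, 15.7]
width: 0.127
finger_force: 30.0
```

It is at the stop: the force rose with no travel. I ease off, release, rise and look.

Emit:
play_rows:
  motion:
    - [0.004, -0.007, 0, 0, 0, 0, 1]
    - [0, 0, 0, 0, 0, 0, 1]
    - [0, 0, 0, 0, 0, 0, 0.3]
    - [0, 0, 0, 0, 0, 0, 0.3]
    - [0, 0, 0, 0, 0, 0, 0.3]
    - [0, 0, 0, 0, 0, 0, 0.3]
    - [0, 0, -0.04, 0, 0, 0, 0.3]
    - [0, 0, -0.08, 0, 0, 0, 0.3]
    - [0, 0, -0.09, 0, 0, 0, 0.3]
    - [0, 0, -0.09, 0, 0, 0, 0.3]
    - [-0.07, -0.05, 0, 0, 0, 0, 0.3]
    - [-0.07, -0.05, 0, 0, 0, 0, 0.3]
    - [-0.07, -0.05, 0, 0, 0, 0, 0.3]
    - [-0.07, -0.05, 0, 0, 0, 0, 0.3]
    - [-0.07, -0.05, 0, 0, 0, 0, 0.3]
    - [-0.07, -0.05, 0, 0, 0, 0, 0.3]
    - [0, 0, 0, 0, 0, 0, 0.3]
    - [0, 0, 0, 0, 0, 0, 0.3]

```text
t: 16.47
position: [0.4496, -0.366, 0.1936]
ee_rot: [3.141, -0.0, 1.636]
wrist_force: [-0.3, 1.5, 0.8]
width: 0.355
finger_force: 0.0
```

```bash
python3 - <<'E'
from h import *
t=capture("top");s=capture("side")
a=cv2.resize(t[160:250,240:360],(400,300),interpolation=cv2.INTER_CUBIC)
b=cv2.resize(s[195:295,230:363],(399,300),interpolation=cv2.INTER_CUBIC)
cv2.imwrite("pics/fin.png",np.vstack([np.hstack([a,b]),cv2.resize(t[130:280],(799,214))[:, :799]])); print(observe()["position"],observe()["wrist_force"])
O=np.array([.546,-.0589]);R=cv2.Rodrigues(np.array([0,0,.0653]))[0][:2,:2]
for q in(1.3,1.4,1.5,1.571): print(q,*[w2px(n,[[*(O+R@[r*np.cos(q),-.08+r*np.sin(q)]),z]]).round(1) for r,z in((.058,.0665),(-.045,.0845)) for n in("top","side")])
E
```

```text
[ 0.45050403 -0.3640349   0.19356558] [-0.06718733  0.21669097  0.14099657]
1.3 [[298.9 194. ]] [[300.5 230.4]] [[338.7 201. ]] [[303.6 251.9]]
1.4 [[298.6 196.1]] [[297.7 230.5]] [[338.9 199.3]] [[305.9 251.8]]
1.5 [[298.4 198.3]] [[295.1 230.8]] [[339.  197.5]] [[308.2 251.6]]
1.571 [[298.5 199.9]] [[293.2 231. ]] [[339.  196.3]] [[309.7 251.3]]
```

View pics/fin.png

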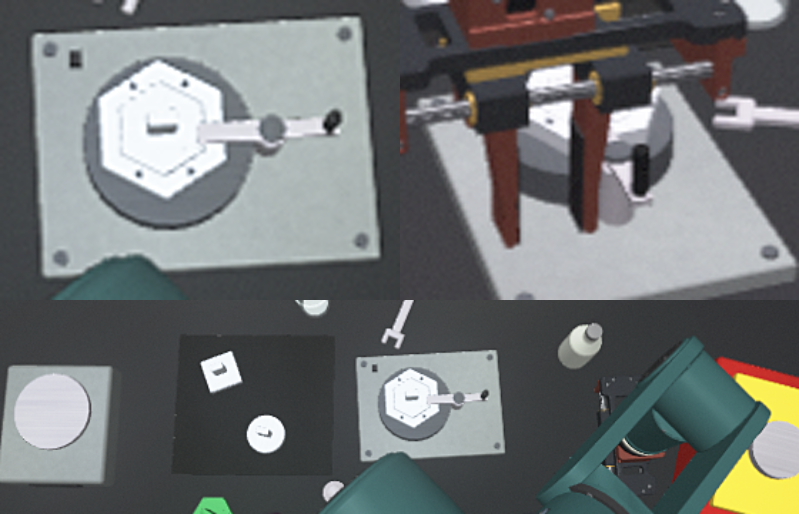

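The top panel shows the clamp nose at (200,132), over the insert edge, and the knob at (331,122). Both match the 1.571 rad prediction to about 1.5 px, and the insert is still flush and the other inserts are undisturbed. I hand in.

```bash
python3 -c "
from station import *
print(hand_in())"
```

```text
the job is handed in; nothing more can be done
None
```

I seated the hex insert flush in the nest, swung the clamp to its stop with the nose over the insert's edge, and handed the job in at about 16.6 s; no verdict came back.

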